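Set the feed-gate dial to the tagged mark, coming up from below

TASK

The tag lying on the clipboard tells which of the three tabs on the sloping dial the pointer must be set to: the tab with the same outline. The dial's drive has play, so wind the pointer anticlockwise with the bar knob until it is at least half-way to the next tab below the right one (the same distance below it if it is the lowest), then come up to it clockwise and leave the pointer at the middle of that tab, with the play still taken up clockwise. Let go of the knob, and leave the tags where they are.

Things in the scene. Friction and masses are not known exactly. Their poses are not given: they have to be found in the camera images.
- axis (a point): Centre of the dial face, on the axis of pointer and knob, 95 mm above the work surface. The dial is an aluminium plate, 290 x 370 mm, on a low stand, sloping 0.35 rad (20 degrees), rising away from the robot. z: outward normal of the face, the turning axis, leaning to the robot; x: up the slope to the middle (round) tab; y: left. 'Clockwise' is as seen looking down on the face.
- pointer (a joint): Angle of the pointer in rad, growing clockwise, stops at 0 and 3.3. It points at the fork tab at 1.05, the round tab at 1.70 and the diamond tab at 2.35 ('below' means smaller, anticlockwise). It starts above all three tabs, at about 2.65 to 3.0. It is stiff to turn (about 0.13 N m) and stays where it is left.
- pointer_tip (a point): Tip of the pointer, a flat dark steel hand, 12 mm wide narrowing to 4 mm, tip 110 mm from the axis and 5 mm above the face. x points outward along the pointer, z along the axis, y anticlockwise.
- knob_grip (a point): Centre of the black bar knob, on the axis 52 mm above the face: 80 mm long (x, towards knob_end), 16 wide (y), 30 high (z); pinch its width along the tilted axis. It drives the pointer with 0.5 rad of free play: turned clockwise the bar first leads the pointer by 0.25 rad, then pushes it; anticlockwise it lags by 0.25 rad, then pushes it back. It starts anywhere in the play.
- knob_end (a point): The end of the bar knob that belongs to the pointer tip's side, marked by a light line on top, 40 mm from the axis, 52 mm above the dial face. Seen in pointer_tip's axes its y is about -10 mm when the play is taken up clockwise and about +10 mm when taken up anticlockwise.
- mark_fork (a point): Point on the dial that the pointer tip meets when set to the fork tab: 110 mm from the axis, 5 mm above the face. The tab is a flat dark steel U with two prongs outward, 46 mm wide, fixed to the face just outside this point; a black line marks its middle. Lowest tab (left).
- mark_round (a point): The same for the round tab, a disc of 46 mm diameter. Middle tab.
- mark_diamond (a point): The same for the diamond tab, a square of 34 mm set on its corner. Highest tab (right).
- board_spot (a point): Middle of the clipboard's paper, where the sample tag lies (within 30 mm). A flat brown board 240 x 160 x 6 mm with a steel clip, left or right of the dial. The two other tags lie in a grey tray on the other side.
- tag_fork_mid (a point): Loose flat dark steel tag with a fork head like the fork tab, about 83 mm long and 5 mm thick, stem 16 mm wide; this point is near its middle. The tag nearest the board_spot is the sample.
- tag_round_mid (a point): The same, with a round head of 46 mm diameter.
- tag_diamond_mid (a point): The same, with a diamond head, 34 mm square on its corner.
There are look-alikes about, which are no part of the job. Leave any blue or purple look-alike of the part that bears tag_diamond_mid alone. Leave any yellow look-alike of the part that bears tag_fork_mid alone.

How it is judged:
By the outcome, as a careful person would: the job done as asked, in the order asked, and still so for the second after the job is handed in, with the robot touching nothing.
It also fails if it takes over 69 s, if anything falls off the work surface, if the arm or the gripper's body presses on something with over 40 N, if the wrist force passes 120 N, or if a joint passes its speed limit or range.

ROBOT

A 6-joint arm with a two-finger parallel gripper is mounted at the origin on the work surface. World frame = base frame: x ahead of the robot, y to its left, z up, the work surface at z = 0. Lengths are in m, angles in rad, forces in N, time in s.
With the tool pointing down it reaches from about 0.275 to 0.75 m from the base axis. Payload 10.2 kg.
Tool frame: the origin (TCP) lies on the centre line of the jaws, within the pads' length; the fingertips stand manip.tip_extent ahead of it and the grasp point (between the pads) is the TCP (manip.tip_extent is the distance from the TCP to the fingertips, in m); z points along the fingers, y is the line along which they close (so a half turn about z gives the same grasp; the last joint's range is limited). The gripper opens to 88 mm and grips with 3 to 60 N. Pads are 18 mm wide; open, the fingers measure 123 mm over their backs; the gripper's body (75 mm by 187 mm) begins 45 mm behind the grasp point.
Start: joints at [0.948, 0.313, 1.498, -0, 1.331, -0.223], TCP at [0.204, 0.484, 0.258] pointing down, gripper open.
Joint ranges: [-2.94, 2.94], [-0.97, 2.17], [0.19, 2.56], [-1.23, 4.37], [0.02, 3.11], [-2.88, 2.88]. Speed limits (rad/s): [2.39, 2.39, 3.01, 3.14, 3.14, 3.14].

INTERFACE

Orientations are given as a rotation vector (axis times angle).
In Python, from rig import observe, viewer, manip gives the robot as it stands. The module is installed in compiled form; this text tells all that it offers.
- The arm moves only by the shell command python3 -m pendant 'ROWS'. ROWS is JSON, a list of rows, each a list of 7 numbers: the opening, from -1 (shut) to 1 (fully open), then the shift along the tool's x, y, z in cm, then the turn, a rotation vector about the tool's x, y, z in degrees. In form: [[fingers, dx, dy, dz, ax, ay, az], ...]. A call has 1 to 20 rows; each row shifts and turns the commanded pose from where the row before left it, along the tool's axes as they then stand; what a row does not reach is not made up. A row lasts 1/8 s, in which the tool goes at most 62.5 mm and 10.7 degrees, less where a joint would pass 70% of its speed; a pose out of reach is approached as far as the arm can. A call is refused whole if a number of a shift passes 6.25 or a number of a turn 10.7, either way. A call with a gripper value outside its range is refused whole. The fingers move at their own pace and stop on an object; the grip force is fixed at half the most. Time passes only in rows, so rows that do not move let the fingers close. It gives the time, the measured TCP pose, the force, the opening and the grip force at its end, in the units of the state.
- observe(): the state, without advancing time (a new reading comes with each control period).
- viewer.read_camera(name): name is "scene" or "side" or "wrist"; returns (picture, depth): 384x512x3 uint8, red, green, blue; 384x512 float32, m along the optical axis (not along the pixel's ray), 0 where there is no reading.
- viewer.calibration(name): a dict with "mtx" (3x3 intrinsics, pixels), "pose" (4x4, takes a point from camera to world coordinates); the wrist camera has in their place "tool_from_camera" (4x4, takes a point from camera to tool coordinates, whose origin is the TCP and whose axes are the flange's). Camera axes: x right, y down, z forward; pixel columns grow to the right and rows downward; lengths in m; the calibration is good to about 2 mm. A picture is of the moment at which its call begins: read the wrist's pose just before it. calibration takes no time and is no camera call.
- manip.job_done(): hands the job in; it is judged then, once.
The state is a dict: "t": time; "joints": joint angles; "qvel": joint speeds; "joint_efforts": joint torques, N m; "tcp_pos": TCP position; "orientation": TCP orientation; "contact_force": force on the tool from outside, world axes, zero at the start; "torque": the same for the moment, N m; "finger_gap": finger opening in m; "grasp_force": force on a finger pad.
Only numpy, scipy, OpenCV 4.12 (cv2) and the standard library are available. Lean on these libraries where they do the work, as an engineer would, in place of code of your own. Each camera call takes 0.05 s, during which the arm holds its last target. There are 200 camera calls.

## Working session

There is one attempt and no reset: what is moved stays moved. The work goes in short steps, Python scripts to look and compute and a shell command to move; the robot and the scene stay as the last step left them, time stands still between calls to the robot, and variables do not carry over. Pictures are saved under pics/ and viewed, at most 10 in all, crops included, and the job is handed in when it is done.

```bash
mkdir -p pics; python3 - <<'E'
from rig import observe, viewer, manip
import cv2,numpy as np
s=observe(); print(s['t'],s['tcp_pos'],s['orientation'],s['contact_force'],s['finger_gap'],manip.tip_extent)
for n in('scene','side'):
    p,d=viewer.read_camera(n); np.savez(f'pics/{n}0.npz',p=p,d=d)
    c=viewer.calibration(n); print(n,np.round(c['mtx'],1).tolist(),np.round(c['pose'],4).tolist())
    cv2.imwrite(f'pics/{n}0.png',cv2.resize(p[:,:,::-1],(800,600)))
print(viewer.calibration('wrist'))
E
```

```text
0.0 [0.20421818 0.48341588 0.25716954] [-6.23726734e-01 -3.07851489e+00  1.81377620e-03] [-0.35155318 -0.02647588 -0.28954882] 0.08822977848837402 0.019
scene [[369.2, 0.0, 253.6], [0.0, 369.2, 197.2], [0.0, 0.0, 1.0]] [[-0.199, 0.5313, -0.8235, 1.4721], [0.9799, 0.0928, -0.1768, 0.316], [-0.0175, -0.8421, -0.5391, 0.7627], [0.0, 0.0, 0.0, 1.0]]
side [[394.5, 0.0, 254.2], [0.0, 394.5, 184.5], [0.0, 0.0, 1.0]] [[0.9963, -0.0693, 0.0506, 0.3934], [-0.0857, -0.7807, 0.6189, -0.7744], [-0.0034, -0.621, -0.7838, 1.1659], [0.0, 0.0, 0.0, 1.0]]
{'mtx': array([[344.91590593,   0.        , 253.17241876],
       [  0.        , 344.91590593, 192.40179524],
       [  0.        ,   0.        ,   1.        ]]), 'tool_from_camera': array([[-3.87708423e-04, -9.51247719e-01, -3.08427669e-01,
         8.04383307e-02],
       [ 9.99999904e-01, -4.31392625e-04,  7.34462798e-05,
         1.11166824e-03],
       [-2.02919028e-04, -3.08427611e-01,  9.51247795e-01,
        -1.27375530e-01],
       [ 0.00000000e+00,  0.00000000e+00,  0.00000000e+00,
         1.00000000e+00]])}
```

View pics/scene0.png

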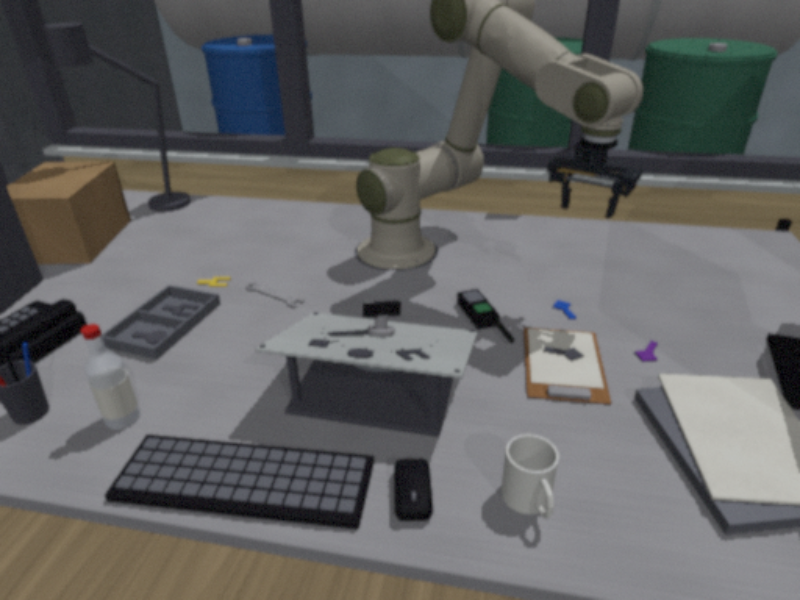

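View pics/side0.png

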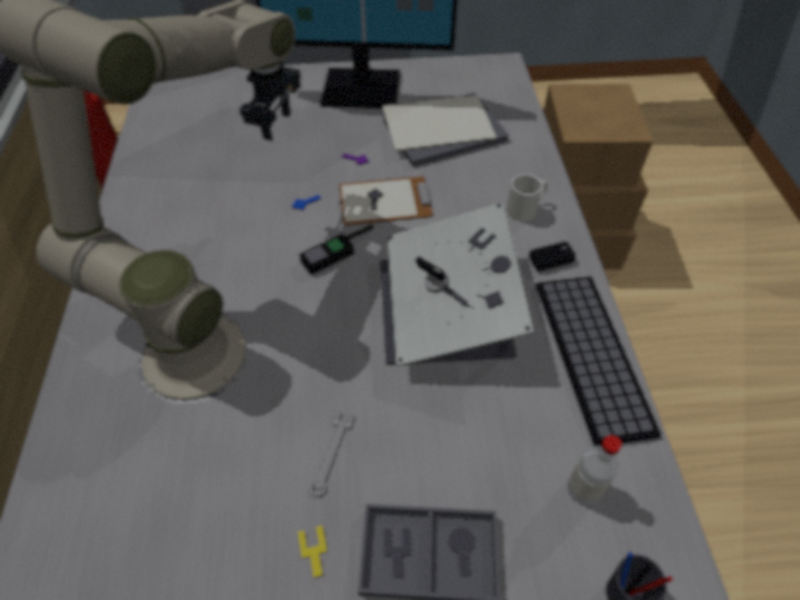

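The tray seems to hold a fork and a round tag, so the sample should be the diamond. Next I'll confirm that in an enlarged crop and measure the dial.

```bash
cat > h.py <<'E'
import numpy as np,cv2
from rig import observe,viewer,manip
from scipy.spatial.transform import Rotation as R
def cal(n,s=None):
    c=viewer.calibration(n)
    if n!='wrist': return c['mtx'],c['pose']
    T=np.eye(4);T[:3,:3]=R.from_rotvec(s['orientation']).as_matrix();T[:3,3]=s['tcp_pos']
    return c['mtx'],T@c['tool_from_camera']
def cloud(d,K,T):
    v,u=np.mgrid[:d.shape[0],:d.shape[1]]
    P=np.stack([(u-K[0,2])/K[0,0]*d,(v-K[1,2])/K[1,1]*d,d],-1)
    return P@T[:3,:3].T+T[:3,3]
def ray(uv,K,T,p0,n):
    r=T[:3,:3]@np.array([(uv[0]-K[0,2])/K[0,0],(uv[1]-K[1,2])/K[1,1],1])
    return T[:3,3]+r*(np.dot(p0-T[:3,3],n)/np.dot(r,n))
def proj(X,K,T):
    q=K@(T[:3,:3].T@(np.asarray(X)-T[:3,3])); return q[:2]/q[2]
E
python3 - <<'E'
from h import *
a=np.load('pics/side0.npz');K,T=cal('side');P=cloud(a['d'],K,T);im=a['p']
m=np.zeros(im.shape[:2],np.uint8)
cv2.fillPoly(m,[np.int32(np.array([(392,242),(498,208),(528,326),(402,356)])/1.5625)],1)
g=im.min(2)
Q=P[(m>0)&(g>110)&(a['d']>0)]
for i in range(5):
    c=Q.mean(0);n=np.linalg.svd(Q-c,full_matrices=False)[2][2];n*=np.sign(n[2])
    e=(Q-c)@n;Q=Q[abs(e)<max(.004,2*e.std())] if i<4 else Q
print('side plane',len(Q),c,n,'tilt',np.arccos(n[2]),'rms',e.std())
b=np.load('pics/scene0.npz');K2,T2=cal('scene');P2=cloud(b['d'],K2,T2)
x=np.array([0,0,1])-n*n[2];x/=np.linalg.norm(x);y=np.cross(n,x)
for nm,PP,dd in(('side',P,a['d']),('scene',P2,b['d'])):
    e=(PP-c)@n; mk=(abs(e)<.008)&(dd>0)&(np.linalg.norm(PP-c,axis=2)<.28)
    mk=cv2.morphologyEx(mk.astype(np.uint8),cv2.MORPH_OPEN,np.ones((3,3)))
    l,lab,st,ce=cv2.connectedComponentsWithStats(mk);k=1+st[1:,4].argmax()
    W=PP[lab==k];w=np.stack([(W-c)@x,(W-c)@y],1).astype(np.float32)
    r=cv2.minAreaRect(w);o=c+x*r[0][0]+y*r[0][1]
    print(nm,'rect',r,'centre',o,'offset plane mm',((W-c)@n).mean()*1e3)
print('x',x,'y',y)
A=cv2.resize(im[115:245,235:350,::-1],None,fx=3.8,fy=3.8,interpolation=2)
B=cv2.resize(im[100:150,205:285,::-1],(360,225),interpolation=2)
C=cv2.resize(im[318:384,220:325,::-1],(360,226),interpolation=2)
o=np.zeros((A.shape[0],A.shape[1]+360,3),np.uint8);o[:,:A.shape[1]]=A;o[:225,A.shape[1]:]=B;o[240:466,A.shape[1]:]=C
cv2.imwrite('pics/crop1.png',o);print(o.shape)
E
```

```text
side plane 4726 [0.58517685 0.06521696 0.10639553] [-0.34476405  0.00940313  0.93864228] tilt 0.35212400139138406 rms 0.001845576763217027
side rect ((0.001359894871711731, 0.01702648401260376), (0.28971439599990845, 0.37619835138320923), 0.08069594204425812) centre [0.58691704 0.08220232 0.10686455] offset plane mm 0.13972463430196486
scene rect ((0.00047741830348968506, 0.01725386083126068), (0.29470157623291016, 0.36975178122520447), 0.11407068371772766) centre [0.58609521 0.08245219 0.10656019] offset plane mm 0.7454773508418706
x [ 0.93829336 -0.02559111  0.34489226] y [0.02726397 0.99962827 0.        ]
(494, 797, 3)
```

View pics/crop1.png

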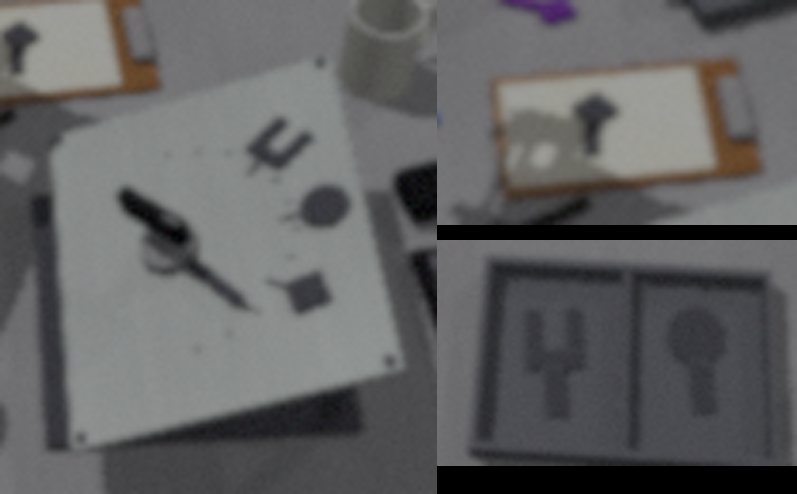

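The clipboard tag at crop (595,120) has a diamond head. The tray holds the fork (555,360) and the round tag (695,370). The purple tag (545,10) and the blue and yellow ones are look-alikes. The target is therefore the diamond tab at 2.35. The hub (168,250) is down-slope of the plate middle, which fits an axis height of 95 mm.

```bash
cat >> h.py <<'E'
n=np.array([-np.sin(.35),0,np.cos(.35)]);x=np.array([np.cos(.35),0,np.sin(.35)]);y=np.array([0,1.,0])
yaw=0.0
def frame(yaw):
    Z=R.from_rotvec([0,0,yaw]).as_matrix(); return Z@x,Z@y,Z@n
def toolR(psi,X,Y,N):
    tx=np.cos(psi)*X+np.sin(psi)*Y; return np.stack([tx,np.cross(-N,tx),-N],1)
def delta(p,Rt):
    s=observe();Rc=R.from_rotvec(s['orientation'])
    print('shift cm',np.round(Rc.inv().apply(np.asarray(p)-s['tcp_pos'])*100,2),'turn deg',np.round(np.degrees((Rc.inv()*R.from_matrix(Rt)).as_rotvec()),1))
E
python3 - <<'E'
from h import *
K,T=cal('side');X,Y,N=frame(-.027);c=np.array([.5865,.0823,.1067])
f=lambda u,v,h:ray((235+u/3.8,115+v/3.8),K,T,c+N*h,N)
g=lambda p:np.round([(p-c)@X,(p-c)@Y,p[2]],4)
for nm,u,v,h in(('hub',168,252,.01),('tip',258,310,.005),('round',325,206,.003),('diamond',308,294,.003),('bar a',125,195,.067),('bar b',185,235,.067)):
    p=f(u,v,h);print(nm,np.round(p,4),g(p))
ax=c-X*.034; print('axis',ax)
delta(ax+N*.20,toolR(np.radians(117),X,Y,N))
E
```

```text
hub [0.5494 0.0707 0.1039] [-0.0355 -0.0126  0.1039]
tip [ 0.616  -0.016   0.1238] [ 0.0361 -0.0974  0.1238]
round [0.6893 0.0761 0.1475] [ 0.1107 -0.0035  0.1475]
diamond [ 0.6588 -0.0126  0.1372] [ 0.0808 -0.0929  0.1372]
bar a [0.5123 0.102  0.1508] [-0.055   0.0177  0.1508]
bar b [0.557  0.0374 0.1677] [-0.0057 -0.0457  0.1677]
axis [0.55457297 0.08316224 0.09504147]
shift cm [-41.46 -25.73  -2.55] turn deg [-13.8 -15.2  41.2]
```

```bash
python3 -m pendant '[[1,-5.2,-3.2,-0.3,0,0,0],[1,-5.2,-3.2,-0.3,0,0,0],[1,-5.2,-3.2,-0.3,0,0,0],[1,-5.2,-3.2,-0.3,0,0,0],[1,-5.2,-3.2,-0.3,0,0,0],[1,-5.2,-3.2,-0.3,0,0,0],[1,-5.2,-3.2,-0.3,0,0,0],[1,-5.1,-3.2,-0.3,0,0,0],[1,0,0,0,-2.8,-3,8.2],[1,0,0,0,-2.8,-3,8.2],[1,0,0,0,-2.8,-3,8.2],[1,0,0,0,-2.8,-3,8.2],[1,0,0,0,-2.8,-3,8.2],[1,0,0,0,0,0,0]]'
python3 - <<'E'
from h import *
s=observe();p,d=viewer.read_camera('wrist');np.savez('pics/w1.npz',p=p,d=d,pos=s['tcp_pos'],o=s['orientation'])
print(s['t'],s['joints']);cv2.imwrite('pics/w1.png',cv2.resize(p[:,:,::-1],(800,600),interpolation=2))
E
```

```text
t: 1.85
tcp_pos: [0.4863, 0.0865, 0.2815]
orientation: [1.506, 2.399, 0.262]
contact_force: [-0.1, 0.5, 0.7]
finger_gap: 0.0881
grasp_force: 0.0
1.85 [-0.07184963  0.06314229  1.77543473  0.02606536  0.95452142 -0.53272999]
```

View pics/w1.png

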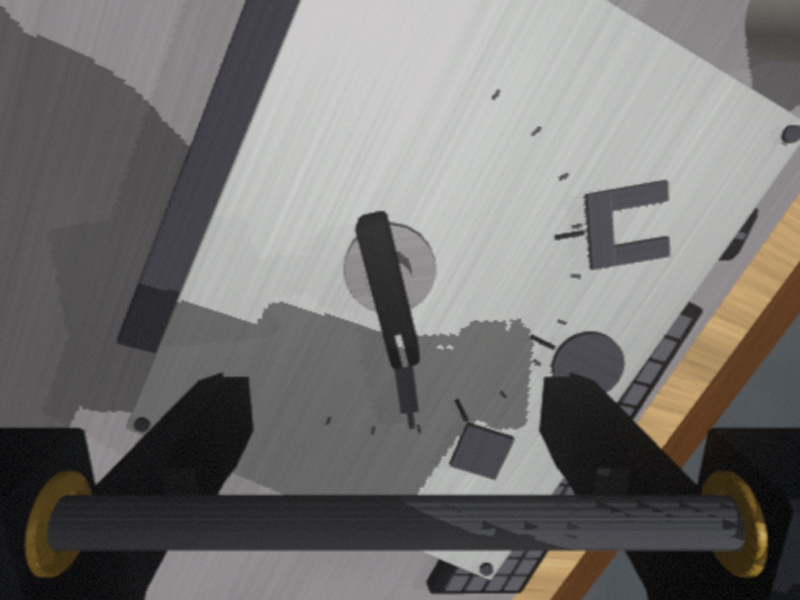

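The wrist view shows the hub disc at (390,268) and the bar from (372,215) to its light-marked end at (406,362). The pointer tip is at (411,428). The tab lines are at fork (570,236), round (541,342) and diamond (461,410).

```bash
cat >> h.py <<'E'
def polar(P,ax,X,Y):
    d=P-ax;a,b=d@X,d@Y
    return round(float(np.hypot(a,b)),4),round(float(1.70-np.arctan2(b,a)),3)
E
python3 - <<'E'
from h import *
a=np.load('pics/w1.npz');K,T=cal('wrist',dict(orientation=a['o'],tcp_pos=a['pos']))
X,Y,N=frame(-.027);c=np.array([.5865,.0823,.1067])
# depth check on face
P=cloud(a['d'],K,T)
print('face depth check',[np.round((P[int(v/1.5625),int(u/1.5625)]-c)@N*1e3,1) for u,v in((300,250),(480,200),(450,150),(520,250))])
for h in(.01,.02):
    print('hub',h,np.round(ray(np.array([390,268])/1.5625,K,T,c+N*h,N),4), P[int(305/1.5625),int(425/1.5625)])
print('hub h',(P[int(255/1.5625),int(425/1.5625)]-c)@N,'bar top h',[(P[int(v/1.5625),int(u/1.5625)]-c)@N for u,v in((373,230),(385,290),(398,345))])
pts=dict(tip=(411,428,.005),fork=(570,236,.001),rnd=(541,342,.001),dia=(461,410,.001),disc=(588,363,.003),barA=(370,215,.067),barB=(406,362,.067))
W={k:ray(np.array(v[:2])/1.5625,K,T,c+N*v[2],N) for k,v in pts.items()}
bm=(W['barA']+W['barB'])/2;print('bar len',np.linalg.norm(W['barA']-W['barB']),'bar mid on face',bm-N*.067)
hub=ray(np.array([390,268])/1.5625,K,T,c+N*.015,N)-N*.015
for ax in(bm-N*.067,hub):
    print('axis',np.round(ax,4))
    for k in W: print(k,np.round(W[k],4),polar(W[k],ax,X,Y))
E
```

```text
face depth check [np.float64(2.4), np.float64(1.4), np.float64(2.4), np.float64(1.4)]
hub 0.01 [0.5489 0.0841 0.1036] [0.58133978 0.06997502 0.10594335]
hub 0.02 [0.5445 0.0865 0.1126] [0.58133978 0.06997502 0.10594335]
hub h 0.014925871168311178 bar top h [np.float64(0.06858908084720526), np.float64(0.0679228733149396), np.float64(0.06905072846743825)]
bar len 0.07893785793323044 bar mid on face [0.55131184 0.08594747 0.09382406]
axis [0.5513 0.0859 0.0938]
tip [ 0.608  -0.0114  0.1208] (0.1157, 2.675)
fork [0.6378 0.1478 0.1259] (0.1111, 1.084)
rnd [0.6559 0.0799 0.1331] (0.1118, 1.729)
dia [0.6334 0.0136 0.1256] (0.114, 2.363)
disc [0.6874 0.081  0.1467] (0.1461, 1.709)
barA [0.5052 0.1173 0.148 ] (0.0395, -0.573)
barB [0.5515 0.0558 0.1655] (0.0395, 2.569)
axis [0.5518 0.0852 0.094 ]
tip [ 0.608  -0.0114  0.1208] (0.1148, 2.676)
fork [0.6378 0.1478 0.1259] (0.111, 1.076)
rnd [0.6559 0.0799 0.1331] (0.1113, 1.722)
dia [0.6334 0.0136 0.1256] (0.1131, 2.361)
disc [0.6874 0.081  0.1467] (0.1455, 1.704)
barA [0.5052 0.1173 0.148 ] (0.0404, -0.572)
barB [0.5515 0.0558 0.1655] (0.0385, 2.568)
```

```bash
cat >> h.py <<'E'
X,Y,N=frame(-.027);AX=np.array([.552,.0853,.0943])
def goto(theta_bar_end,h): delta(AX+N*h,toolR(1.70-theta_bar_end+np.pi,X,Y,N))
def knob():
    s=observe();m=R.from_rotvec(s['orientation']).as_matrix();p=s['tcp_pos']-AX
    return dict(t=s['t'],theta=round(float((1.70-np.arctan2(-m[:,0]@Y,-m[:,0]@X))),4),off=np.round([p@X*1e3,p@Y*1e3,p@N*1e3],1),tilt=np.round(np.degrees(np.arccos(-m[:,2]@N)),2),f=np.round(s['contact_force'],1),tq=np.round(s['torque'],2),gap=s['finger_gap'],g=s['grasp_force'],j=np.round(s['joints'],2))
E
python3 -c "
from h import *
print(knob());goto(2.569,.052)"
```

```text
{'t': 1.9, 'theta': 2.7938, 'off': array([  2.9,  -0.7, 198.4]), 'tilt': np.float64(0.35), 'f': array([ 0.9, -0.4,  0.1]), 'tq': array([-0.05,  0.22,  0.02]), 'gap': 0.08806479995737553, 'g': 0.0, 'j': array([-0.07,  0.06,  1.77,  0.03,  0.96, -0.53])}
shift cm [ 0.11 -0.26 14.64] turn deg [  0.1  -0.3 -12.9]
```

```bash
python3 -m pendant '[[1,0.1,-0.25,0,0,0,0],[1,0,0,0,0,0,-6.5],[1,0,0,0,0,-0.3,-6.4],[1,0,0,3,0,0,0],[1,0,0,3,0,0,0],[1,0,0,2,0,0,0],[1,0,0,0,0,0,0]]'
python3 - <<'E'
from h import *
s=observe();p,d=viewer.read_camera('wrist')
print(knob());goto(2.569,.052);cv2.imwrite('pics/w2.png',p[:,:,::-1])
E
```

```text
t: 2.78
tcp_pos: [0.5119, 0.0853, 0.2045]
orientation: [1.222, 2.537, 0.206]
contact_force: [0.5, -0.1, 0.4]
finger_gap: 0.0881
grasp_force: 0.0
{'t': 2.825, 'theta': 2.571, 'off': array([  0.8,  -1. , 118.3]), 'tilt': np.float64(0.15), 'f': array([ 0.5, -0.8,  0. ]), 'tq': array([-0.03,  0.19, -0.01]), 'gap': 0.08816720999935145, 'g': 0.0, 'j': array([-0.07,  0.2 ,  1.83,  0.02,  0.76, -0.75])}
shift cm [ 0.13 -0.01  6.63] turn deg [ 0.2  0.  -0.1]
```

View pics/w2.png

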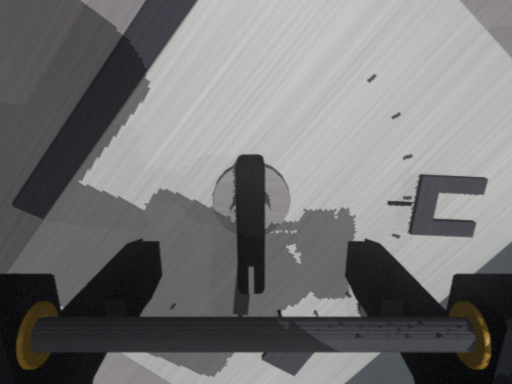

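The bar stands straight at column 250, centred between the fingers within about 1 mm. I'm going down and closing on it.

```bash
python3 -m pendant '[[1,0.1,0,2.2,0,0,0],[1,0,0,2.2,0,0,0],[1,0,0,2.2,0,0,0],[1,0,0,0,0,0,0],[0,0,0,0,0,0,0],[-0.4,0,0,0,0,0,0],[-1,0,0,0,0,0,0],[-1,0,0,0,0,0,0],[-1,0,0,0,0,0,0],[-1,0,0,0,0,0,0],[-1,0,0,0,0,0,0],[-1,0,0,0,0,0,0]]'
python3 -c "
from h import *
print(knob())"
```

```text
t: 4.32
tcp_pos: [0.5327, 0.0849, 0.1427]
orientation: [1.223, 2.538, 0.203]
contact_force: [-12.5, -8.6, 4.8]
finger_gap: 0.0244
grasp_force: 30.0
{'t': 4.325, 'theta': 2.5711, 'off': array([-1.5, -0.9, 52.1]), 'tilt': np.float64(0.11), 'f': array([-12.5,  -8.6,   4.8]), 'tq': array([-1.44,  1.73, -0.55]), 'gap': 0.024434982099884685, 'g': 30.001835525035858, 'j': array([-0.06,  0.33,  1.84,  0.02,  0.62, -0.75])}
```

```bash
python3 -m pendant '[[-1,0,0,0,0,0,0],[-1,0,0,0,0,0,0]]'
python3 - <<'E'
from h import *
p,d=viewer.read_camera('wrist')
print(knob());cv2.imwrite('pics/w3.png',p[:,:,::-1])
s=observe();print(R.from_rotvec(s['orientation']).inv().apply(s['contact_force']))
E
```

```text
t: 4.58
tcp_pos: [0.5327, 0.0849, 0.1427]
orientation: [1.223, 2.538, 0.203]
contact_force: [-11.4, -8.0, 4.6]
finger_gap: 0.0242
grasp_force: 30.0
{'t': 4.625, 'theta': 2.5711, 'off': array([-1.5, -0.9, 52.1]), 'tilt': np.float64(0.11), 'f': array([-11.1,  -9.2,   4.3]), 'tq': array([-1.45,  1.76, -0.58]), 'gap': 0.024507697584321225, 'g': 30.001734495162964, 'j': array([-0.06,  0.33,  1.84,  0.02,  0.62, -0.75])}
[ -1.6488003  -12.8609494   -7.75376211]
```

View pics/w3.png

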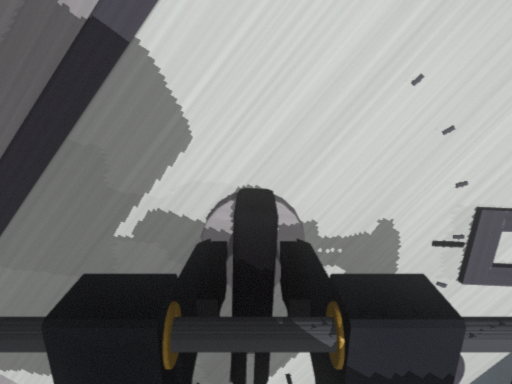

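The fingertips reach below the bar (33 mm above the face, bar bottom at 37 mm) and are squeezing the roughly 24 mm boss. I'll open, raise 8 mm and close again.

```bash
python3 -m pendant '[[0,0,0,0,0,0,0],[0,0,0,0,0,0,0],[0,0,0,-0.4,0,0,0],[0,0,0,-0.4,0,0,0],[-1,0,0,0,0,0,0],[-1,0,0,0,0,0,0],[-1,0,0,0,0,0,0],[-1,0,0,0,0,0,0],[-1,0,0,0,0,0,0]]'
python3 -c "
from h import *
print(knob())
s=observe();print(R.from_rotvec(s['orientation']).inv().apply(s['contact_force']))"
```

```text
t: 5.75
tcp_pos: [0.5303, 0.0846, 0.1504]
orientation: [1.222, 2.537, 0.203]
contact_force: [-12.2, -12.2, 5.8]
finger_gap: 0.0158
grasp_force: 30.1
{'t': 5.75, 'theta': 2.5711, 'off': array([-1.1, -1.3, 60.2]), 'tilt': np.float64(0.06), 'f': array([-12.2, -12.2,   5.8]), 'tq': array([-1.8 ,  1.59, -0.65]), 'gap': 0.015792430813222697, 'g': 30.061977496370673, 'j': array([-0.07,  0.32,  1.84,  0.02,  0.63, -0.75])}
[ -3.63780314 -15.11903642  -9.47816461]
```

```bash
python3 -m pendant '[[-1,0,-0.15,0,0,0,0],[-1,0,0,0,0,0,0]]'
python3 -c "
from h import *
print(knob())
s=observe();print(R.from_rotvec(s['orientation']).inv().apply(s['contact_force']))"
```

```text
t: 6.0
tcp_pos: [0.5301, 0.0844, 0.1504]
orientation: [1.222, 2.534, 0.206]
contact_force: [-4.8, -5.4, 3.6]
finger_gap: 0.0155
grasp_force: 30.0
{'t': 6.0, 'theta': 2.5717, 'off': array([-1.3, -1.5, 60.2]), 'tilt': np.float64(0.12), 'f': array([-4.8, -5.4,  3.6]), 'tq': array([-0.79,  0.78, -0.32]), 'gap': 0.015514565885003873, 'g': 29.956564261810854, 'j': array([-0.07,  0.31,  1.85,  0.02,  0.63, -0.76])}
[-2.1971587  -5.94346637 -4.94445052]
```

```bash
python3 -m pendant '[[-1,0,-0.05,0,0,0,0],[-1,0,0,0,0,0,-5],[-1,0,0,0,0,0,-5],[-1,0,0,0,0,0,-5],[-1,0,0,0,0,0,-5],[-1,0,0,0,0,0,-5],[-1,0,0,0,0,0,0]]'
python3 -c "
from h import *
print(knob())
s=observe();print(R.from_rotvec(s['orientation']).inv().apply(s['contact_force']))"
```

```text
t: 6.88
tcp_pos: [0.5296, 0.0838, 0.1502]
orientation: [0.639, 2.722, 0.101]
contact_force: [-6.8, -8.9, 2.6]
finger_gap: 0.0158
grasp_force: 30.0
{'t': 6.875, 'theta': 2.1341, 'off': array([-1.8, -2.1, 60.2]), 'tilt': np.float64(0.09), 'f': array([-6.8, -8.9,  2.6]), 'tq': array([-1.27,  0.99, -0.47]), 'gap': 0.015811377246930932, 'g': 30.00038171885535, 'j': array([-0.07,  0.31,  1.85,  0.02,  0.63, -1.19])}
[  0.95255276 -10.44318974  -4.75124166]
```

```bash
python3 -m pendant '[[-1,0,-0.1,0,0,0,0],[-1,0,0,0,0,0,-5],[-1,0,0,0,0,0,-5],[-1,0,0,0,0,0,-5],[-1,0,0,0,0,0,-5],[-1,0,0,0,0,0,-6],[-1,0,0,0,0,0,-6],[-1,0,0,0,0,0,0]]'
python3 - <<'E'
from h import *
p,d=viewer.read_camera('wrist');q,_=viewer.read_camera('side')
print(knob())
s=observe();print(R.from_rotvec(s['orientation']).inv().apply(s['contact_force']))
cv2.imwrite('pics/w4.png',np.hstack([cv2.resize(p[:,:,::-1],(400,300)),cv2.resize(q[110:250,230:360,::-1],(400,430))[:300]]))
E
```

```text
t: 7.88
tcp_pos: [0.5294, 0.0828, 0.1502]
orientation: [-0.136, 2.787, -0.037]
contact_force: [-5.7, -8.8, 3.3]
finger_gap: 0.0159
grasp_force: 30.0
{'t': 7.975, 'theta': 1.5765, 'off': array([-2. , -3. , 60.2]), 'tilt': np.float64(0.12), 'f': array([-5.7, -8.3,  4.1]), 'tq': array([-1.28,  0.91, -0.55]), 'gap': 0.01572370536615829, 'g': 29.952818794408813, 'j': array([-0.07,  0.31,  1.85,  0.03,  0.63, -1.76])}
[ 4.69541994 -7.95839538 -5.72724315]
```

View pics/w4.png

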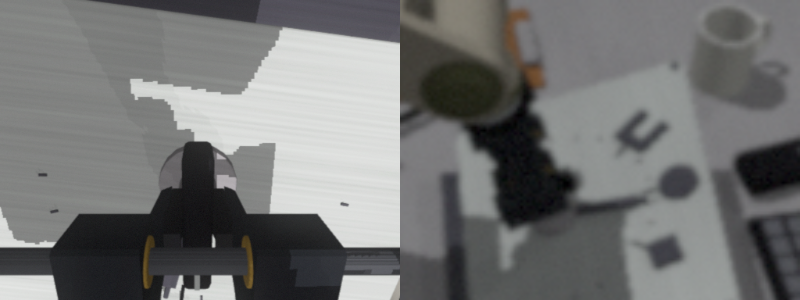

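The side view shows the pointer a little above the round tab, at about 1.8, so it is well past half-way (2.025). Now I'll come up clockwise, stopping slightly short.

```bash
python3 -m pendant '[[-1,0,0,0,0,0,5],[-1,0,0,0,0,0,5],[-1,0,0,0,0,0,5],[-1,0,0,0,0,0,5],[-1,0,0,0,0,0,5],[-1,0,0,0,0,0,5],[-1,0,0,0,0,0,5],[-1,0,0,0,0,0,5],[-1,0,0,0,0,0,5],[-1,0,0,0,0,0,5],[-1,0,0,0,0,0,4],[-1,0,0,0,0,0,3],[-1,0,0,0,0,0,0],[-1,0,0,0,0,0,0]]'
python3 - <<'E'
from h import *
print(knob())
s=observe();print(R.from_rotvec(s['orientation']).inv().apply(s['contact_force']))
E
```

```text
t: 9.72
tcp_pos: [0.5299, 0.084, 0.1504]
orientation: [1.22, 2.534, 0.209]
contact_force: [1.8, 4.6, -0.6]
finger_gap: 0.0156
grasp_force: 29.9
{'t': 9.725, 'theta': 2.5709, 'off': array([-1.5, -1.9, 60.3]), 'tilt': np.float64(0.25), 'f': array([ 1.8,  4.6, -0.6]), 'tq': array([0.75, 0.06, 0.33]), 'gap': 0.0156111269525311, 'g': 29.92679999050722, 'j': array([-0.07,  0.31,  1.85,  0.03,  0.63, -0.76])}
[2.73821212 4.01375696 1.18140723]
```

Forces are low. I'm releasing and rising straight up to look.

```bash
python3 -m pendant '[[0,0,0,0,0,0,0],[0.5,0,0,0,0,0,0],[1,0,0,0,0,0,0],[1,0,0,0,0,0,0],[1,0,0,-3,0,0,0],[1,0,0,-5,0,0,0],[1,0,0,-6,0,0,0],[1,0,0,0,0,0,0]]'
python3 - <<'E'
from h import *
s=observe();p,d=viewer.read_camera('wrist');np.savez('pics/w5.npz',p=p,d=d,pos=s['tcp_pos'],o=s['orientation'])
print(knob());cv2.imwrite('pics/w5.png',cv2.resize(p[:,:,::-1],(800,600),interpolation=2))
E
```

```text
t: 10.72
tcp_pos: [0.4818, 0.0848, 0.2859]
orientation: [1.218, 2.526, 0.212]
contact_force: [0.1, 1.3, -1.2]
finger_gap: 0.0878
grasp_force: 0.0
{'t': 10.775, 'theta': 2.5716, 'off': array([ -1.5,  -2.5, 201.6]), 'tilt': np.float64(0.41), 'f': array([-0. ,  0.7, -1.6]), 'tq': array([-0.05,  0.16,  0.01]), 'gap': 0.0880032055791648, 'g': 0.0, 'j': array([-0.07,  0.05,  1.79,  0.02,  0.95, -0.76])}
```

View pics/w5.png

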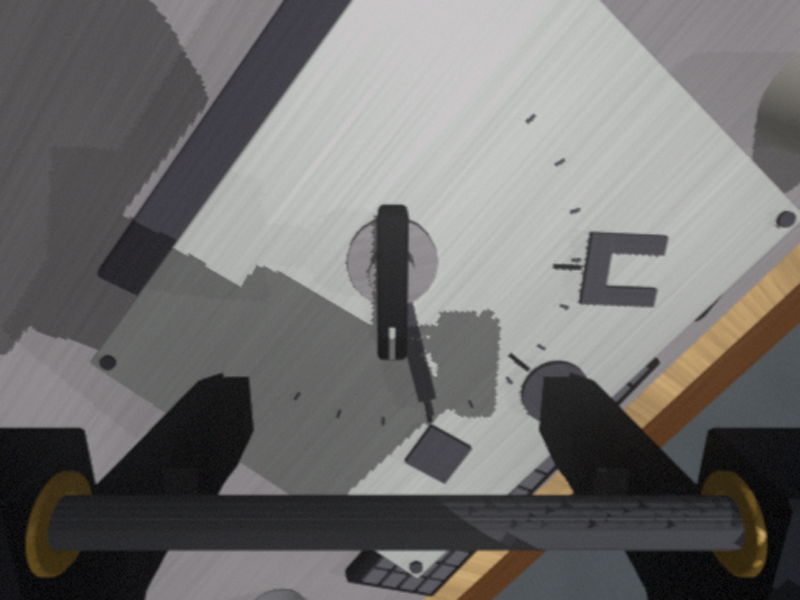

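The pointer tip at about (431,420) covers the diamond tab's line, and the tab's corners are (433,425), (471,449), (446,483) and (405,459). The light-marked bar end is at (392,357), leading clockwise.

```bash
python3 - <<'E'
from h import *
a=np.load('pics/w5.npz');K,T=cal('wrist',dict(orientation=a['o'],tcp_pos=a['pos']))
c=np.array([.5865,.0823,.1067])
pts=dict(tip=(431,421,.005),tipmid=(420,355,.005),fork=(567,267,.001),rnd=(519,361,.001),disc=(554,389,.003),dia=(438.5,454,.003),barA=(393,207,.067),barB=(392,357,.067))
W={k:ray(np.array(v[:2])/1.5625,K,T,c+N*v[2],N) for k,v in pts.items()}
bm=(W['barA']+W['barB'])/2-N*.067
hub=ray(np.array([392,264])/1.5625,K,T,c+N*.015,N)-N*.015
for ax in(bm,hub,AX):
    print('axis',np.round(ax,4),{k:polar(W[k],ax,X,Y) for k in W})
cv2.imwrite('pics/w5c.png',cv2.resize(a['p'][190:315,240:345,::-1],None,fx=4.8,fy=4.8,interpolation=2))
E
```

```text
axis [0.5509 0.0852 0.0937] {'tip': (0.1192, 2.347), 'tipmid': (0.0691, 2.304), 'fork': (0.1112, 1.073), 'rnd': (0.1122, 1.711), 'disc': (0.144, 1.704), 'dia': (0.1477, 2.349), 'barA': (0.0399, -0.562), 'barB': (0.0399, 2.58)}
axis [0.5521 0.0835 0.0941] {'tip': (0.1171, 2.342), 'tipmid': (0.067, 2.294), 'fork': (0.1111, 1.054), 'rnd': (0.1108, 1.695), 'disc': (0.1428, 1.692), 'dia': (0.1456, 2.345), 'barA': (0.0421, -0.56), 'barB': (0.0378, 2.578)}
axis [0.552  0.0853 0.0943] {'tip': (0.1183, 2.354), 'tipmid': (0.0681, 2.316), 'fork': (0.1101, 1.067), 'rnd': (0.1109, 1.712), 'disc': (0.1428, 1.705), 'dia': (0.1468, 2.355), 'barA': (0.0406, -0.587), 'barB': (0.0393, 2.607)}
```

View pics/w5c.png

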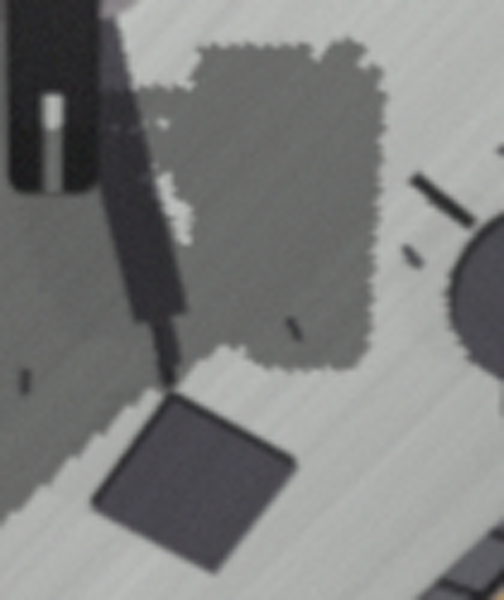

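The pointer's narrow nose lies in line with the tab mark, near the tab's inner corner (172,393 in the crop). Next I'll measure the pointer's midline against the tab by mask.

```bash
python3 - <<'E'
from h import *
a=np.load('pics/w5.npz');K,T=cal('wrist',dict(orientation=a['o'],tcp_pos=a['pos']))
c=np.array([.5865,.0823,.1067]);g=a['p'].max(2)
def pol(us,vs,h,ax):
    W=np.array([ray((u,v),K,T,c+N*h,N) for u,v in zip(us,vs)])-ax
    return np.hypot(W@X,W@Y)*1e3,1.70-np.arctan2(W@Y,W@X)
def cent(box,th):
    u0,u1,v0,v1=box;m=(g[v0:v1,u0:u1]<th).astype(np.uint8)
    l,lab,st,ce=cv2.connectedComponentsWithStats(m);k=1+st[1:,4].argmax();return ce[k]+[u0,v0],st[k,4]
# hub disc centre by mask of visible rim is hidden by bar: use the mark lines/tabs to fix the axis
dia,n1=cent((255,306,268,312),85); disc,_=cent((325,346,225,240),60)
print('dia px',dia,n1)
vs,us=np.nonzero(g[195:272,258:285]<85);vs+=195;us+=258
k=us>264;vs,us=vs[k],us[k]
for ax in(np.array([.5509,.0852,.0937]),np.array([.5521,.0835,.0941])):
    d=pol([dia[0]],[dia[1]],.003,ax);r,t=pol(us,vs,.006,ax)
    print('dia',d,'pointer',[(lo,int(((r>=lo)&(r<lo+6)).sum()),round(float(t[(r>=lo)&(r<lo+6)].mean()),3)) for lo in range(62,120,6)])
E
```

```text
dia px [279.54663518 289.29161747] 847
dia (array([145.79767895]), array([2.35525894])) pointer [(62, 38, 2.306), (68, 38, 2.322), (74, 48, 2.331), (80, 56, 2.336), (86, 62, 2.342), (92, 63, 2.341), (98, 51, 2.344), (104, 26, 2.344), (110, 26, 2.347), (116, 11, 2.357)]
dia (array([143.74644465]), array([2.35160507])) pointer [(62, 38, 2.302), (68, 41, 2.318), (74, 51, 2.324), (80, 58, 2.333), (86, 64, 2.335), (92, 63, 2.336), (98, 38, 2.34), (104, 27, 2.338), (110, 23, 2.347), (116, 4, 2.351)]
```

The pointer is about 0.015 rad short of the tab's middle, and the play is taken up clockwise. I'll regrip at the same pose and nudge it about 1° clockwise.

```bash
python3 -m pendant '[[1,0,0,6,0,0,0],[1,0,0,5,0,0,0],[1,0,0,3,0,0,0],[1,0,0,0,0,0,0],[0,0,0,0,0,0,0],[-1,0,0,0,0,0,0],[-1,0,0,0,0,0,0],[-1,0,0,0,0,0,0],[-1,0,0,0,0,0,0],[-1,0,0,0,0,0,0],[-1,0,0,0,0,0,0],[-1,0,0,0,0,0,0],[-1,0,0,0,0,0,0.6],[-1,0,0,0,0,0,0.5],[-1,0,0,0,0,0,0],[-1,0,0,0,0,0,0]]'
python3 -c "
from h import *
print(knob())"
```

```text
t: 12.78
tcp_pos: [0.53, 0.0838, 0.1505]
orientation: [1.246, 2.522, 0.213]
contact_force: [4.4, 4.2, -0.4]
finger_gap: 0.0157
grasp_force: 30.0
{'t': 12.775, 'theta': 2.5912, 'off': array([-1.4, -2.1, 60.4]), 'tilt': np.float64(0.26), 'f': array([ 4.4,  4.2, -0.4]), 'tq': array([ 0.45, -0.23,  0.31]), 'gap': 0.015695029458344726, 'g': 30.014279703609645, 'j': array([-0.07,  0.31,  1.85,  0.03,  0.63, -0.74])}
```

```bash
python3 -m pendant '[[0,0,0,0,0,0,0],[0.5,0,0,0,0,0,0],[1,0,0,0,0,0,0],[1,0,0,0,0,0,0],[1,0,0,-3,0,0,0],[1,0,0,-5,0,0,0],[1,0,0,-6,0,0,0],[1,0,0,0,0,0,0]]'
python3 - <<'E'
from h import *
s=observe();p,d=viewer.read_camera('wrist')
K,T=cal('wrist',s);c=np.array([.5865,.0823,.1067]);g=p.max(2)
def pol(us,vs,h,ax):
    W=np.array([ray((u,v),K,T,c+N*h,N) for u,v in zip(us,vs)])-ax
    return np.hypot(W@X,W@Y)*1e3,1.70-np.arctan2(W@Y,W@X)
m=(g[268:312,250:306]<85).astype(np.uint8);l,lab,st,ce=cv2.connectedComponentsWithStats(m);k=1+st[1:,4].argmax();dia=ce[k]+[250,268]
vs,us=np.nonzero(g[195:272,258:285]<85);vs+=195;us+=258;q=us>264;vs,us=vs[q],us[q]
print(s['t'],dia)
for ax in(np.array([.5509,.0852,.0937]),np.array([.5521,.0835,.0941])):
    r,t=pol(us,vs,.006,ax)
    print(pol([dia[0]],[dia[1]],.003,ax),[(lo,round(float(t[(r>=lo)&(r<lo+6)].mean()),3)) for lo in range(74,116,6)])
cv2.imwrite('pics/w6c.png',cv2.resize(p[120:315,205:345,::-1],None,fx=3,fy=3,interpolation=2))
E
```

```text
t: 13.78
tcp_pos: [0.4818, 0.0848, 0.2859]
orientation: [1.242, 2.516, 0.216]
contact_force: [-0.4, -0.4, -0.2]
finger_gap: 0.0881
grasp_force: 0.0
13.775 [282.04572804 289.11672684]
(array([146.10500761]), array([2.35548429])) [(74, 2.341), (80, 2.348), (86, 2.351), (92, 2.35), (98, 2.348), (104, 2.347), (110, 2.349)]
(array([144.05365127]), array([2.35184141])) [(74, 2.337), (80, 2.343), (86, 2.344), (92, 2.345), (98, 2.341), (104, 2.341), (110, 2.349)]
```

View pics/w6c.png

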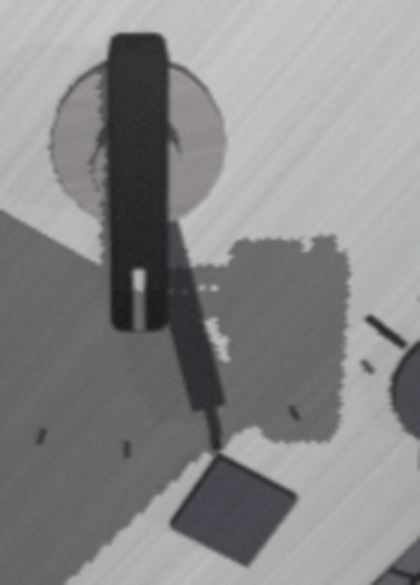

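The pointer nose (213,425) lies on the tab line, which leads to the diamond's inner corner (220,455); the midline is within about 0.01 rad. The marked bar end (140,300) leads clockwise and the gripper is clear, so I'm handing in.

```bash
python3 -c "
from rig import manip
print(manip.job_done())"
```

```text
the job is handed in; nothing more can be done
None
```

The sample tag is a diamond, so I wound the pointer anticlockwise to about 1.8 rad, brought it up clockwise to within about 0.01 rad of the diamond tab's middle with the play taken up clockwise, released the knob and handed in at about 13.8 s.

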